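# Zero the spice grinder and back off a quarter turn

### The arm

A 6-joint arm with a two-finger parallel gripper is mounted at the origin on the work surface. World frame = base frame: x ahead of the robot, y to its left, z up, the work surface at z = 0. Lengths are in m, angles in rad, forces in N, time in s.
With the tool pointing down it reaches from about 0.35 to 0.775 m from the base axis. Payload 7.3 kg.
Tool frame: the origin (TCP) lies on the mounting face of the last link; the fingertips stand 178 mm ahead of it and the grasp point (between the pads) lies 159 mm ahead of it (robot.tcp_to_tips is the distance from the TCP to the fingertips, in m); z points along the fingers, y is the direction in which the jaws open and shut (so a half turn about z gives the same grasp; the last joint's range is limited). The gripper opens to 92 mm and grips with 3 to 60 N. Pads are 19 mm wide; open, the fingers measure 130 mm over their backs; the gripper's body (75 mm by 190 mm) begins 47 mm behind the grasp point.
Start: joints at [-1.431, 0.342, 1.524, -0, 1.275, -0.146], TCP at [0.148, -0.504, 0.405] pointing down, gripper open.
Joint ranges: [-2.53, 2.53], [-0.77, 2.02], [0.04, 2.7], [-1, 4.14], [0.28, 2.66], [-3.11, 3.11]. Speed limits (rad/s): [2.57, 2.57, 3.14, 3.14, 3.14, 3.14].

### API

Orientations are given as [roll, pitch, yaw] about the fixed x, y, z axes, in that order (R = Rz(yaw) Ry(pitch) Rx(roll)).
In Python, from cell import robot, viewer gives the robot as it stands.
- The arm moves only by the shell command python3 -m creep 'ROWS' [OPENING] [FORCE]. ROWS is JSON, a list that holds one entry, the list of rows, each a list of 6 numbers: the shift along the world's x, y, z in mm, then the turn, a rotation vector about the world's x, y, z in degrees. A call has 1 to 5 rows; each row shifts and turns the pose as measured when the row begins; what a row does not reach is not made up. A row lasts 1/12 s, in which the tool goes at most 41.7 mm and 7.16 degrees, less where a joint would pass 70% of its speed; a pose out of reach is approached as far as the arm can. A call with a gripper value outside its range is refused whole. OPENING is the closure, from -1 (fully open) to 1 (shut), set as the call begins (- or left out, the last holds). The fingers move at their own pace and stop on an object; FORCE is the grip in N (left out, the last holds). Time passes only in rows, so rows that do not move let the fingers close. It gives the time, the measured TCP pose, the force and the opening at its end, in the units of the state.
- robot.observe(): the state, without advancing time (a new reading comes with each control period).
- viewer.read_camera(name): name is "scene" or "top" or "wrist"; returns the picture (384x512x3 uint8, blue, green, red); there is no depth.
- viewer.camera_model(name): a dict with "fx", "fy", "cx", "cy" (pixels), "k1" (the pictures are not rectified: a ray, as slopes to the right and down, at radius r is drawn at 1 + k1 r^2 times it, then the intrinsics apply), "pose" (4x4, takes a point from camera to world coordinates); the wrist camera has in their place "mount" (4x4, takes a point from camera to tool coordinates, whose origin is the TCP and whose axes are the flange's). Camera axes: x right, y up, looking along -z (the intrinsics and any distortion apply to the point x, -y, -z); pixel columns grow to the right and rows downward; lengths in m; the calibration is good to about 2 mm. A picture is of the moment at which its call begins: read the wrist's pose just before it. camera_model takes no time and is no camera call.
- robot.hand_in(): hands the job in, once; it reports no verdict.
The state is a dict: "time": time; "qpos": joint angles; "qvel": joint speeds; "joint_efforts": joint torques, N m; "tool_pos": TCP position; "tool_rot": TCP orientation; "contact_force": force on the tool from outside, world axes, zero at the start; "torque": the same for the moment, N m; "opening": finger opening in m.
Only numpy, scipy, OpenCV 4.12 (cv2) and the standard library are available. Lean on these libraries where they do the work, as an engineer would, in place of code of your own. Each camera call takes 0.05 s, during which the arm holds its last target. There are 200 camera calls.

### The job

Set the spice grinder on the counter: turn its winged thumbscrew clockwise until it bottoms firmly, without forcing it, then back it off a quarter turn and let go. Leave the other things on the counter where they are.

Things in the scene. Friction and masses are not known exactly. Their poses are not given: they have to be found in the camera images.
- grinder: White box-shaped spice grinder with a steel foot plate 140 x 140 x 14 mm, screwed down. Origin: centre of its underside, z up. On its vertical axis a captive thumbscrew stands in a steel bridge (118 mm along the grinder's y, 24 mm along x; top 157 mm above the counter, with a bushing 5 mm higher).
- thumbscrew: Steel winged thumbscrew, captive: it turns without rising or sinking and stays where left. Origin: on its upright axis, 101 mm above the counter; z up, x along the wing towards the end with the rib. Clockwise (from above) tightens. At the start it is 1.1 to 2.5 rad short of its stop. Free turning takes about 0.06 N m. A hand at rest may feel up to that either way.
- wing_centre (a point): Centre of the thumbscrew's wing bar above the bridge, on the screw axis, 206 mm above the counter: the point to grip. The bar is 50 mm long along x, 12 mm thick along y (grip across this) and 32 mm high.
- rib_tip (a point): Outer end of the small raised rib on top of one half of the wing, 22 mm from the screw axis, 224 mm above the counter; it shows which way the screw points.
- head: Dark steel drum, 62 mm wide, 34 mm high, under the bridge; fixed. Origin: centre of its underside. It hides the stop, which differs from grinder to grinder. The stop is hard: past it the twist climbs about 0.1 N m per 0.01 rad, 0.02 N m per N on the stop. Bottomed firmly is over 5 N (twist 0.1 N m above free turning; aim for 0.2 to 0.4 above); over 35 N (0.7 N m above) chips the burrs.
- jar: Blue jar with a lid, 72 mm wide, 110 mm high, loose; origin at the centre of its underside. Leave alone.
- bell: Chrome desk bell with a press button, 84 mm wide, 59 mm high, loose; origin at the centre of its underside. Leave alone.
- tray: Low white tray (120 x 60 x 18 mm) with two orange crayons, loose; origin at the centre of its underside. Leave alone.
- tiers: Stack of three interlocked pastel storage tiers, 160 x 220 mm, 188 mm high, loose; origin at the centre of its underside. Leave alone.
Things that resemble listed ones, but are neither listed nor needed, are in the scene too. What is shaped like the grinder but yellow is not meant.

How it is judged:
By the outcome, as a careful person would: the job done as asked, in the order asked, and still so for the second after the job is handed in, with the robot touching nothing.
It also fails if it takes over 72 s, if anything falls off the work surface, if the arm or the gripper's body presses on something with over 40 N, if the wrist force passes 120 N, or if a joint passes its speed limit or range.

## Working session

There is one attempt and no reset: what is moved stays moved. The work goes in short steps, Python scripts to look and compute and a shell command to move; the robot and the scene stay as the last step left them, time stands still between calls to the robot, and variables do not carry over. Pictures are saved under pics/ and viewed, about 8 in all and at most 12, crops included, and the job is handed in when it is done.

```bash
mkdir -p pics; cat > h.py <<'E'
import numpy as np,cv2
from cell import robot,viewer
from scipy.spatial.transform import Rotation as R
def campose(n):
    m=viewer.camera_model(n)
    if n=="wrist":
        s=robot.observe();T=np.eye(4);T[:3,:3]=R.from_euler('xyz',s["tool_rot"]).as_matrix();T[:3,3]=s["tool_pos"]
        return m,T@np.array(m["mount"])
    return m,np.array(m["pose"])
def ray(m,P,u,v):
    d=np.array([(u-m["cx"])/m["fx"],(v-m["cy"])/m["fy"]]);x=d.copy()
    for _ in range(20): x=d/(1+m["k1"]*(x@x))
    return P[:3,3],P[:3,:3]@np.array([x[0],-x[1],-1])
def onz(m,P,u,v,z):
    o,d=ray(m,P,u,v);return o+d*(z-o[2])/d[2]
def proj(m,P,p):
    q=np.linalg.inv(P)@np.append(p,1);x=np.array([q[0],-q[1]])/-q[2];x=x*(1+m["k1"]*(x@x))
    return m["fx"]*x[0]+m["cx"],m["fy"]*x[1]+m["cy"]
E
python3 - <<'E'
from h import *
s=robot.observe();print(s)
a=viewer.read_camera("scene");b=viewer.read_camera("top")
cv2.imwrite("pics/s0.png",a);cv2.imwrite("pics/t0.png",b)
for n in("scene","top","wrist"):
    m,P=campose(n);print(n,m["fx"],m["k1"],P.round(3).tolist())
E
```

```text
{'time': 0.0, 'qpos': array([-1.43099605e+00,  3.42703858e-01,  1.52498408e+00, -2.10776782e-05,
        1.27539344e+00, -1.45957557e-01]), 'qvel': array([-4.73389542e-04, -9.62484532e-05, -5.77657363e-04,  1.63057785e-04,
       -1.85102081e-04,  6.71757932e-06]), 'joint_efforts': array([-7.31832642e-04, -4.31250715e+01, -2.44217044e+01,  7.17785186e-02,
        5.59201394e-02, -8.23581058e-05]), 'tool_pos': array([ 0.14801129, -0.5035697 ,  0.40406605]), 'tool_rot': array([-3.14011683e+00, -1.96578845e-04,  2.85763845e-01]), 'contact_force': array([ 0.91731208, -0.15715701,  0.01812213]), 'torque': array([ 0.00420323, -0.00730416,  0.01290636]), 'opening': 0.09188540756181879}
scene 484.7642521069108 0.06533881723606008 [[0.404, -0.673, 0.62, 1.37], [0.915, 0.304, -0.266, -0.493], [-0.009, 0.674, 0.739, 1.292], [0.0, 0.0, 0.0, 1.0]]
top 490.19949986086823 -0.1480926549904802 [[-0.001, 0.989, -0.148, 0.201], [-1.0, 0.001, 0.018, -0.083], [0.018, 0.148, 0.989, 1.643], [0.0, 0.0, 0.0, 1.0]]
wrist 317.6604360218849 0.02474656444459844 [[0.283, 0.917, 0.281, 0.225], [-0.959, 0.271, 0.081, -0.481], [-0.002, -0.293, 0.956, 0.385], [0.0, 0.0, 0.0, 1.0]]
```

View pics/s0.png

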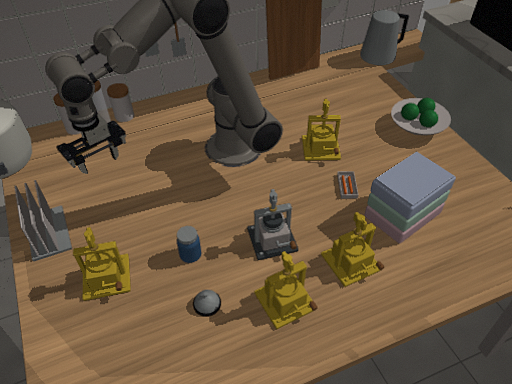

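View pics/t0.png

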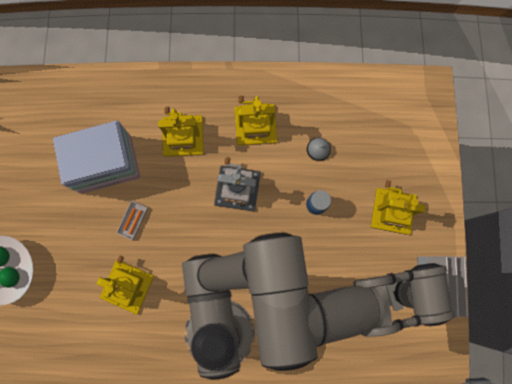

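Candidates for the grinder:
- White/grey one: scene (273,230), top (238,187).
- Yellow ones, not meant: scene (103,268), (286,290), (354,252) and (322,138).

I choose the white/grey one and check it in a close crop.

```bash
python3 - <<'E'
from h import *
a=cv2.imread("pics/s0.png")[180:270,230:320];b=cv2.imread("pics/t0.png")[145:235,190:280]
z=lambda i:cv2.resize(np.clip(i*1.5,0,255).astype(np.uint8),(400,400),interpolation=cv2.INTER_CUBIC)
cv2.imwrite("pics/c0.png",np.hstack([z(a),z(b)]))
m,P=campose("top");print(onz(m,P,238,187,.15))
m,P=campose("scene");print(onz(m,P,273,196,.206))
E
```

```text
[ 0.46140071 -0.06121891  0.15      ]
[ 0.47755829 -0.05337089  0.206     ]
```

View pics/c0.png

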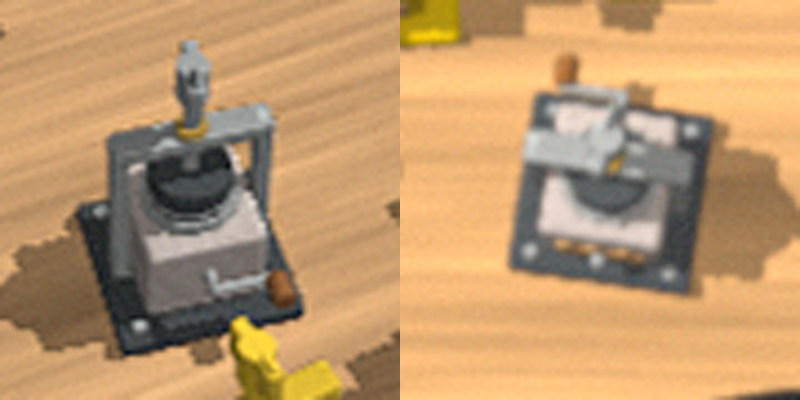

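The crop confirms it: white box, dark foot plate, steel bridge and wing (wing at about scene (273,194)). I move over it now.

```bash
python3 -m creep '[[[20,28,15,0,0,0],[22,31,14,0,0,0],[22,31,14,0,0,0],[22,31,10,0,0,0],[22,31,5,0,0,0]]]' -1 && python3 -m creep '[[[23,32,0,0,0,0],[23,32,0,0,0,0],[23,32,0,0,0,0],[23,32,0,0,0,0],[23,32,0,0,0,0]]]'
```

```text
time: 0.52
tool_pos: [0.2548, -0.3508, 0.4589]
tool_rot: [-3.132, 0.001, 0.275]
contact_force: [0.8, -0.4, 0.4]
opening: 0.0919
time: 0.93
tool_pos: [0.3724, -0.182, 0.4601]
tool_rot: [-3.134, -0.0, 0.272]
contact_force: [0.3, -1.1, -0.3]
opening: 0.0918
```

```bash
python3 -m creep '[[[15,32,4,0,0,0],[15,32,3,0,0,0],[10,32,3,0,0,0],[0,18,0,0,0,0],[0,0,0,0,0,0]]]' && python3 - <<'E'
from h import *
m,P=campose("wrist");np.savez("w1.npz",P=P)
a=viewer.read_camera("wrist");cv2.imwrite("pics/w1.png",a);print(robot.observe()["qpos"],proj(m,P,[.47,-.057,.206]))
E
```

```text
time: 1.35
tool_pos: [0.4157, -0.0563, 0.4691]
tool_rot: [-3.13, 0.0, 0.279]
contact_force: [0.7, -0.2, -0.2]
opening: 0.092
[-0.32339644  0.09761737  1.66345719  0.00858909  1.38641246  0.9671253 ] (np.float64(280.37124557625526), np.float64(129.1189799302481))
```

View pics/w1.png

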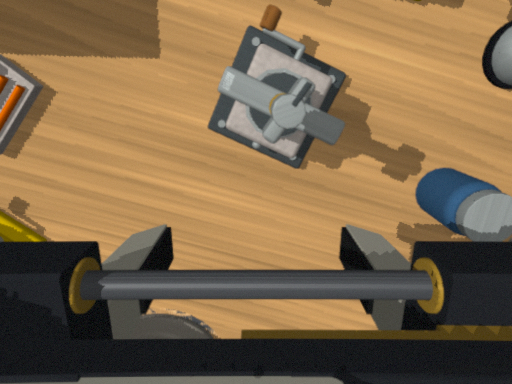

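The wing is at about (287,111), running from (267,138) to (308,82). I crop closer to find the rib.

```bash
python3 - <<'E'
from h import *
a=cv2.imread("pics/w1.png")[60:160,220:350]
cv2.imwrite("pics/c1.png",cv2.resize(np.clip(a*1.3,0,255).astype(np.uint8),(780,600),interpolation=cv2.INTER_CUBIC))
E
```

```text
(no output)
```

View pics/c1.png

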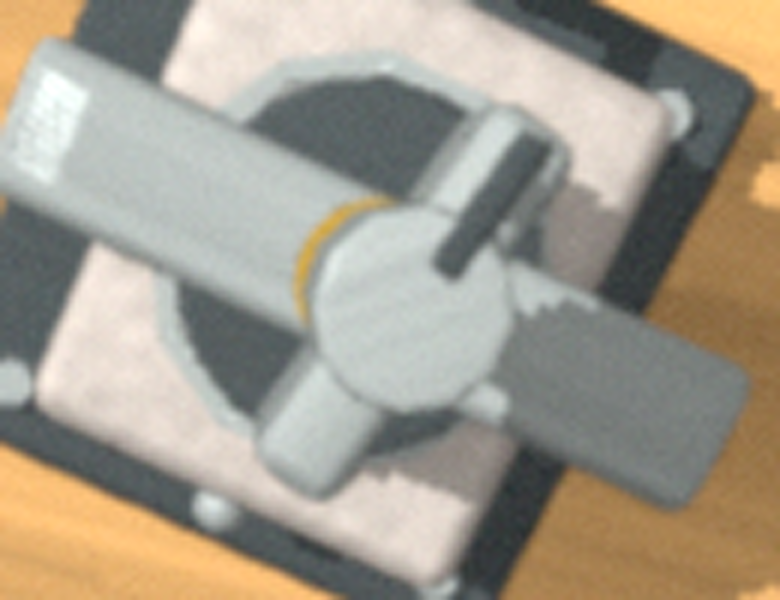

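```bash
python3 - <<'E'
from h import *
m=viewer.camera_model("wrist");P=np.load("w1.npz")["P"]
px=lambda x,y,z:onz(m,P,220+x/6,60+y/6,z)
t=px(540,142,.224);i=px(448,265,.224);c=px(413,307,.222);e=px(310,470,.222)
print("rib",t,i,np.arctan2(*(t-i)[1::-1]),"centre",c,"r",np.linalg.norm((t-c)[:2]),np.arctan2(*(t-c)[1::-1]))
b1=px(25,115,.157);b2=px(720,440,.157);print("bridge",b1,b2,(b1+b2)/2,np.arctan2(*(b2-b1)[1::-1]),np.linalg.norm(b2-b1))
ang=np.arctan2(*(t-i)[1::-1]); print("axis from rib",t[:2]-.022*np.array([np.cos(ang),np.sin(ang)]))
E
```

```text
rib [ 0.50592523 -0.0654125   0.224     ] [ 0.49047561 -0.05967615  0.224     ] -0.3555172422150162 centre [ 0.48487499 -0.05747239  0.222     ] r 0.02249794934180549 -0.36069610069057667
bridge [ 0.49290993 -0.00175942  0.157     ] [ 0.47686818 -0.11481063  0.157     ] [ 0.48488905 -0.05828503  0.157     ] -1.7117534024298138 0.11418368821935358
axis from rib [ 0.48530096 -0.05775484]
```

```bash
for i in 1 ; do python3 -m creep '[[[4,0,0,0,0,7.1],[4,0,0,0,0,7.1],[4,0,0,0,0,7.1],[4,0,0,0,0,7.1],[4,0,0,0,0,7.1]]]' - 
python3 -m creep '[[[4,0,0,0,0,7.1],[4,0,0,0,0,7.1],[4,0,0,0,0,7.1],[4,0,0,0,0,7.1],[4,0,0,0,0,7.1]]]' -
python3 -m creep '[[[4,0,0,0,0,7.1],[4,0,0,0,0,7.1],[4,0,0,0,0,7.1],[4,0,0,0,0,7.1],[4,0,0,0,0,7.1]]]' -
python3 -m creep '[[[2,0,0,0,0,7.1],[2,0,0,0,0,7.1],[2,0,0,0,0,7.1],[1,0,0,0,0,7.1],[0,0,0,0,0,7.1]]]' - ; done
```

```text
time: 1.82
tool_pos: [0.4354, -0.0619, 0.4682]
tool_rot: [-3.131, 0.003, 0.904]
contact_force: [0.9, 0.2, -0.2]
opening: 0.0918
time: 2.23
tool_pos: [0.4555, -0.0698, 0.4666]
tool_rot: [-3.128, 0.006, 1.529]
contact_force: [-0.6, 0.8, -0.0]
opening: 0.0917
time: 2.65
tool_pos: [0.4756, -0.0781, 0.4648]
tool_rot: [-3.124, 0.006, 2.154]
contact_force: [0.3, -0.4, 0.1]
opening: 0.0918
time: 3.07
tool_pos: [0.4826, -0.0868, 0.4627]
tool_rot: [-3.12, 0.004, 2.779]
contact_force: [-0.5, -0.1, -0.0]
opening: 0.092
```

```bash
cat >> h.py <<'E'
def need(p,yaw):
    s=robot.observe();r=R.from_euler('xyz',[np.pi,0,yaw])*R.from_euler('xyz',s["tool_rot"]).inv()
    print("need mm",((np.array(p)-s["tool_pos"])*1e3).round(1),"deg",np.degrees(r.as_rotvec()).round(2),"tz",s["torque"].round(3),"F",s["contact_force"].round(1),"q6",s["qpos"][5].round(3),"open",s["opening"])
E
python3 -c "
from h import *
need([.485,-.058,.42],2.784)"
```

```text
need mm [  2.4  28.8 -42.7] deg [ 1.22 -0.21  0.3 ] tz [ 0.061 -0.143 -0.001] F [-0.5 -0.1 -0. ] q6 -1.532 open 0.0920308472505247
```

```bash
python3 -m creep '[[[1,10,-8,0.6,-0.1,0.2],[1,10,-10,0.6,-0.1,0.1],[0.4,8.8,-10,0,0,0],[0,0,-10,0,0,0],[0,0,0,0,0,0]]]' - ; python3 - <<'E'
from h import *
need([.485,-.058,.365],2.784)
m,P=campose("wrist");np.savez("w2.npz",P=P)
a=viewer.read_camera("wrist");cv2.imwrite("pics/w2.png",a)
print(proj(m,P,[.485,-.058,.222]))
E
```

```text
time: 3.48
tool_pos: [0.4841, -0.0613, 0.4202]
tool_rot: [3.14, -0.003, 2.766]
contact_force: [-0.4, 0.6, -0.7]
opening: 0.0918
need mm [  0.9   3.3 -55.2] deg [-0.14 -0.14  1.06] tz [ 0.015 -0.135 -0.01 ] F [-0.4  0.6 -0.7] q6 -1.479 open 0.09177391043892148
(np.float64(260.4093818239214), np.float64(226.66928477122934))
```

View pics/w2.png

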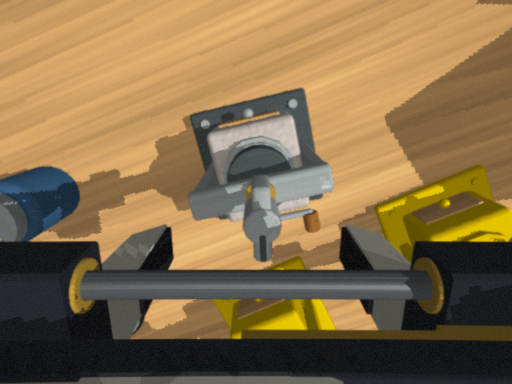

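The hub shows at (261,224) against a prediction of (260,227), with the wing in line between the fingers. I descend.

```bash
python3 -m creep '[[[0.5,2,-12,0,0,0.6],[0.4,1.3,-14,0,0,0.4],[0,0,-14,0,0,0],[0,0,-12,0,0,0],[0,0,0,0,0,0]]]' - ; python3 -c "
from h import *
need([.485,-.058,.365],2.784)"
```

```text
time: 3.95
tool_pos: [0.4854, -0.06, 0.3693]
tool_rot: [3.139, 0.002, 2.77]
contact_force: [-1.0, -0.7, 0.3]
opening: 0.0917
need mm [-0.4  2.  -4.3] deg [-0.11  0.16  0.83] tz [ 0.084 -0.108 -0.057] F [-1.  -0.7  0.3] q6 -1.48 open 0.0916940980142959
```

```bash
python3 -m creep '[[[0,2,-4.3,0,0,0.8],[0,0,0,0,0,0],[0,0,0,0,0,0],[0,0,0,0,0,0]]]' - ; python3 -m creep '[[[0,0,0,0,0,0],[0,0,0,0,0,0],[0,0,0,0,0,0],[0,0,0,0,0,0],[0,0,0,0,0,0]]]' 1 50;python3 -m creep '[[[0,0,0,0,0,0],[0,0,0,0,0,0],[0,0,0,0,0,0],[0,0,0,0,0,0],[0,0,0,0,0,0]]]'; python3 -c "
from h import *
need([.485,-.058,.365],2.784)"
```

```text
time: 4.28
tool_pos: [0.4859, -0.0588, 0.3668]
tool_rot: [3.138, 0.005, 2.78]
contact_force: [0.3, 0.3, -0.1]
opening: 0.0918
time: 4.7
tool_pos: [0.4863, -0.0589, 0.3688]
tool_rot: [3.138, 0.008, 2.78]
contact_force: [0.3, -0.2, -0.4]
opening: 0.0629
time: 5.12
tool_pos: [0.4863, -0.0588, 0.3689]
tool_rot: [3.138, 0.008, 2.78]
contact_force: [0.1, -0.5, -1.1]
opening: 0.0298
need mm [-1.3  0.8 -3.9] deg [-0.02  0.52  0.25] tz [ 0.067 -0.179 -0.019] F [ 0.1 -0.5 -1.1] q6 -1.488 open 0.02983829667435109
```

```bash
python3 -m creep '[[[-1,1,-3,0,0.4,0.2],[0,0,0,0,0,0],[0,0,0,0,0,0],[0,0,0,0,0,0],[0,0,0,0,0,0]]]'; python3 -c "
from h import *
need([.485,-.058,.365],2.784)";python3 -m creep '[[[0,0,0,0,0,0],[0,0,0,0,0,0],[0,0,0,0,0,0]]]'; python3 -c "
from h import *
need([.485,-.058,.365],2.784)"
```

```text
time: 5.53
tool_pos: [0.4852, -0.0577, 0.3656]
tool_rot: [3.141, 0.001, 2.783]
contact_force: [-1.4, 0.2, 0.5]
opening: 0.0118
need mm [-0.2 -0.3 -0.6] deg [-0.01  0.09  0.03] tz [ 0.057 -0.117 -0.038] F [-1.4  0.2  0.5] q6 -1.489 open 0.011805634297463646
time: 5.78
tool_pos: [0.4853, -0.0577, 0.3657]
tool_rot: [3.141, 0.001, 2.783]
contact_force: [0.4, 0.5, 0.9]
opening: 0.0115
need mm [-0.3 -0.3 -0.7] deg [-0.01  0.1   0.03] tz [ 0.038 -0.192 -0.065] F [0.4 0.5 0.9] q6 -1.489 open 0.011495932729766381
```

Gripped at 11.5 mm on the 12 mm bar. The first 50° clockwise is safe, because the stop is at least 63° away.

```bash
cat > chk.py <<'E'
import sys
from h import *
s=robot.observe();t=s["torque"][2]
print("   tz %.3f yaw %.2f deg F"%(t,np.degrees(s["tool_rot"][2])),s["contact_force"].round(1),"xy",(s["tool_pos"]*1e3).round(1))
lim=float(sys.argv[1]) if len(sys.argv)>1 else .2
sys.exit(abs(t)>lim)
E
python3 -m creep '[[[0,0,0,0,0,-5],[0,0,0,0,0,-5],[0,0,0,0,0,-5],[0,0,0,0,0,-5],[0,0,0,0,0,-5]]]'  >/dev/null; python3 chk.py && python3 -m creep '[[[0,0,0,0,0,-5],[0,0,0,0,0,-5],[0,0,0,0,0,-5],[0,0,0,0,0,-5],[0,0,0,0,0,-5]]]' >/dev/null; python3 chk.py; python3 -m creep '[[[0,0,0,0,0,0],[0,0,0,0,0,0]]]'; python3 chk.py; python3 -c "
from h import *
need([.485,-.058,.365],2.784-.873)"
```

```text
tz 0.094 yaw 133.57 deg F [-0.4 -0.4  0.4] xy [485.1 -58.  365.6]
   tz 0.094 yaw 133.57 deg F [-0.4 -0.4  0.4] xy [485.1 -58.  365.6]
time: 6.37
tool_pos: [0.4851, -0.058, 0.3656]
tool_rot: [-3.142, 0.001, 2.33]
contact_force: [0.8, -0.1, 0.2]
opening: 0.0115
   tz -0.086 yaw 133.50 deg F [ 0.8 -0.1  0.2] xy [485.1 -58.  365.6]
need mm [-0.1 -0.  -0.6] deg [  0.07   0.04 -24.  ] tz [ 0.035 -0.136 -0.086] F [ 0.8 -0.1  0.2] q6 -1.035 open 0.011501458700018594False
False
False
```

```bash
sed -i 's/sys.exit(abs(t)>lim)/sys.exit(int(t>lim))/' chk.py
python3 -m creep '[[[0,0,0,0,0,-5],[0,0,0,0,0,-5],[0,0,0,0,0,-5],[0,0,0,0,0,-5],[0,0,0,0,0,-5]]]'  >/dev/null; python3 chk.py && python3 -m creep '[[[0,0,0,0,0,-2],[0,0,0,0,0,-2],[0,0,0,0,0,-2],[0,0,0,0,0,-2]]]' >/dev/null; python3 chk.py; python3 -m creep '[[[0,0,0,0,0,-1.5]]]' >/dev/null; python3 chk.py && python3 -m creep '[[[0,0,0,0,0,-1.5]]]' >/dev/null; python3 chk.py && python3 -m creep '[[[0,0,0,0,0,-1.5]]]' >/dev/null; python3 chk.py && python3 -m creep '[[[0,0,0,0,0,-1.5]]]' >/dev/null; python3 chk.py
python3 -c "
from h import *
need([.485,-.058,.365],1.7)"
```

```text
tz 0.070 yaw 108.41 deg F [-0.3  0.1  0.7] xy [484.9 -58.1 365.6]
   tz 0.006 yaw 100.52 deg F [ 0.4 -0.4  0.3] xy [484.7 -58.2 365.6]
   tz 0.031 yaw 99.07 deg F [-0.5 -0.2  0.2] xy [484.7 -58.2 365.6]
   tz 0.052 yaw 97.61 deg F [-1.3 -0.   0.8] xy [484.7 -58.2 365.6]
   tz 0.035 yaw 96.15 deg F [-0.8  0.2  0.7] xy [484.7 -58.2 365.7]
   tz 0.075 yaw 94.69 deg F [-0.5 -0.3 -0.1] xy [484.7 -58.2 365.6]
need mm [ 0.3  0.2 -0.6] deg [ 0.1  -0.06  2.72] tz [-0.024 -0.176  0.075] F [-0.5 -0.3 -0.1] q6 -0.357 open 0.011406301472095093
```

```bash
exec 2>&1; set -e; 
python3 -m creep '[[[0,0,0,0,0,-1.6]]]' >/dev/null; python3 chk.py .18
python3 -m creep '[[[0,0,0,0,0,-1.6]]]' >/dev/null; python3 chk.py .18
python3 -m creep '[[[0,0,0,0,0,-1.6]]]' >/dev/null; python3 chk.py .18
python3 -m creep '[[[0,0,0,0,0,-1.6]]]' >/dev/null; python3 chk.py .18
python3 -m creep '[[[0,0,0,0,0,-1.6]]]' >/dev/null; python3 chk.py .18
python3 -m creep '[[[0,0,0,0,0,-1.6]]]' >/dev/null; python3 chk.py .18
python3 -m creep '[[[0,0,0,0,0,-1.6]]]' >/dev/null; python3 chk.py .18
python3 -m creep '[[[0,0,0,0,0,-1.6]]]' >/dev/null; python3 chk.py .18
python3 -m creep '[[[0,0,0,0,0,-1.6]]]' >/dev/null; python3 chk.py .18
python3 -m creep '[[[0,0,0,0,0,-1.6]]]' >/dev/null; python3 chk.py .18
python3 -m creep '[[[0,0,0,0,0,-1.6]]]' >/dev/null; python3 chk.py .18
python3 -m creep '[[[0,0,0,0,0,-1.6]]]' >/dev/null; python3 chk.py .18
python3 -m creep '[[[0,0,0,0,0,-1.6]]]' >/dev/null; python3 chk.py .18
python3 -m creep '[[[0,0,0,0,0,-1.6]]]' >/dev/null; python3 chk.py .18
python3 -m creep '[[[0,0,0,0,0,-1.6]]]' >/dev/null; python3 chk.py .18
python3 -m creep '[[[0,0,0,0,0,-1.6]]]' >/dev/null; python3 chk.py .18
python3 -m creep '[[[0,0,0,0,0,-1.6]]]' >/dev/null; python3 chk.py .18
python3 -m creep '[[[0,0,0,0,0,-1.6]]]' >/dev/null; python3 chk.py .18
```

```text
tz 0.081 yaw 93.13 deg F [-0.3  0.4  0.4] xy [484.7 -58.2 365.7]
   tz 0.020 yaw 91.56 deg F [-0.7 -1.1 -0.2] xy [484.6 -58.2 365.6]
   tz 0.052 yaw 90.00 deg F [-0.4  0.3  0.7] xy [484.6 -58.2 365.7]
   tz 0.052 yaw 88.43 deg F [0.  0.2 0.3] xy [484.6 -58.2 365.6]
   tz 0.092 yaw 86.87 deg F [-0.  -0.1  0.3] xy [484.6 -58.2 365.7]
   tz 0.016 yaw 85.30 deg F [-0.3 -0.4  0.6] xy [484.5 -58.2 365.6]
   tz 0.048 yaw 83.74 deg F [0.1 0.2 1. ] xy [484.5 -58.2 365.7]
   tz 0.078 yaw 82.17 deg F [-0.4 -0.1  0.4] xy [484.5 -58.2 365.6]
   tz 0.032 yaw 80.61 deg F [ 0.4  0.1 -0.6] xy [484.5 -58.2 365.6]
   tz 0.116 yaw 79.05 deg F [-1.  -0.3  0.1] xy [484.5 -58.2 365.6]
   tz 0.302 yaw 77.50 deg F [-0.2 -0.6  0.8] xy [484.4 -58.2 365.6]
```

Stop met: 0.30 N m against about 0.06 free. One small step confirms the climb.

```bash
python3 -m creep '[[[0,0,0,0,0,-0.4]]]' >/dev/null; python3 chk.py; python3 -m creep '[[[0,0,0,0,0,0]]]' >/dev/null; python3 chk.py;python3 -c "
from h import *
need([.485,-.058,.365],1.35)"
```

```text
tz 0.303 yaw 77.16 deg F [-0.3  0.2  0.8] xy [484.4 -58.2 365.6]
   tz 0.292 yaw 77.27 deg F [-0.3 -0.5 -0.3] xy [484.4 -58.2 365.6]
need mm [ 0.6  0.2 -0.6] deg [ 0.12 -0.09  0.08] tz [-0.018 -0.181  0.292] F [-0.3 -0.5 -0.3] q6 -0.053 open 0.011869071693612801
```

Bottomed at about 0.24 N m above free (about 12 N). Now I back off 90°.

```bash

python3 -m creep '[[[0,0,0,0,0,3],[0,0,0,0,0,5],[0,0,0,0,0,5],[0,0,0,0,0,5],[0,0,0,0,0,5]]]' >/dev/null; python3 chk.py
python3 -m creep '[[[0,0,0,0,0,5],[0,0,0,0,0,5],[0,0,0,0,0,5],[0,0,0,0,0,5],[0,0,0,0,0,5]]]' >/dev/null; python3 chk.py
python3 -m creep '[[[0,0,0,0,0,5],[0,0,0,0,0,5],[0,0,0,0,0,5],[0,0,0,0,0,5],[0,0,0,0,0,5]]]' >/dev/null; python3 chk.py
python3 -c "
from h import *
need([.4845,-.058,.3655],np.radians(167.8))"
```

```text
tz -0.071 yaw 101.50 deg F [ 0.4 -0.2 -0.4] xy [484.6 -58.2 365.6]
   tz -0.116 yaw 128.16 deg F [ 0.8 -0.3  0.6] xy [484.9 -58.2 365.6]
   tz -0.058 yaw 154.84 deg F [ 1.5  0.9 -0.2] xy [485.1 -58.  365.6]
need mm [-0.6  0.  -0.1] deg [-0.09  0.1  12.96] tz [ 0.015 -0.128 -0.058] F [ 1.5  0.9 -0.2] q6 -1.409 open 0.011653314343104884
```

```bash

python3 -m creep '[[[0,0,0,0,0,5],[0,0,0,0,0,4],[0,0,0,0,0,2],[0,0,0,0,0,1],[0,0,0,0,0,0]]]' >/dev/null; python3 chk.py
python3 -c "
from h import *
need([.4845,-.058,.3655],np.radians(167.8))"
```

```text
tz -0.037 yaw 168.09 deg F [0.  0.2 0.6] xy [485.3 -57.9 365.6]
need mm [-0.8 -0.1 -0.1] deg [-0.12  0.1  -0.29] tz [-0.113 -0.112 -0.037] F [0.  0.2 0.6] q6 -1.64 open 0.011885534096026997
```

```bash

python3 -m creep '[[[0,0,0,0,0,0],[0,0,0,0,0,0],[0,0,0,0,0,0],[0,0,0,0,0,0],[0,0,0,0,0,0]]]' -1
python3 -m creep '[[[0,0,0,0,0,0],[0,0,0,0,0,0],[0,0,0,0,0,0],[0,0,0,0,0,0],[0,0,0,0,0,0]]]' -1
python3 -m creep '[[[0,0,8,0,0,0],[0,0,14,0,0,0],[0,0,14,0,0,0],[0,0,14,0,0,0],[0,0,14,0,0,0]]]'
python3 -m creep '[[[0,-25,14,0,0,0],[0,-30,14,0,0,0],[0,0,0,0,0,0]]]'
python3 - <<'E'
from h import *
m,P=campose("wrist");np.savez("w3.npz",P=P)
a=viewer.read_camera("wrist");cv2.imwrite("pics/w3.png",a)
u,v=proj(m,P,[.485,-.058,.222]);print(u,v)
u,v=int(u),int(v);x0,y0=u-65,v-50;print(x0,y0)
c=a[max(y0,0):y0+100,x0:x0+130]
cv2.imwrite("pics/c3.png",cv2.resize(np.clip(c*1.3,0,255).astype(np.uint8),None,fx=6,fy=6,interpolation=cv2.INTER_CUBIC))
E
```

```text
time: 10.62
tool_pos: [0.4852, -0.0579, 0.3655]
tool_rot: [3.139, 0.001, 2.932]
contact_force: [0.8, -0.7, -0.3]
opening: 0.0407
time: 11.03
tool_pos: [0.4852, -0.0579, 0.3654]
tool_rot: [3.139, 0.001, 2.931]
contact_force: [0.6, -0.5, 0.2]
opening: 0.0742
time: 11.45
tool_pos: [0.4844, -0.0577, 0.4308]
tool_rot: [3.138, -0.006, 2.931]
contact_force: [-0.6, -0.1, -0.6]
opening: 0.0919
time: 11.7
tool_pos: [0.4843, -0.113, 0.4652]
tool_rot: [3.139, 0.0, 2.935]
contact_force: [0.8, -1.6, -0.1]
opening: 0.0921
327.96060695588704 187.9836760009134
262 137
```

View pics/c3.png

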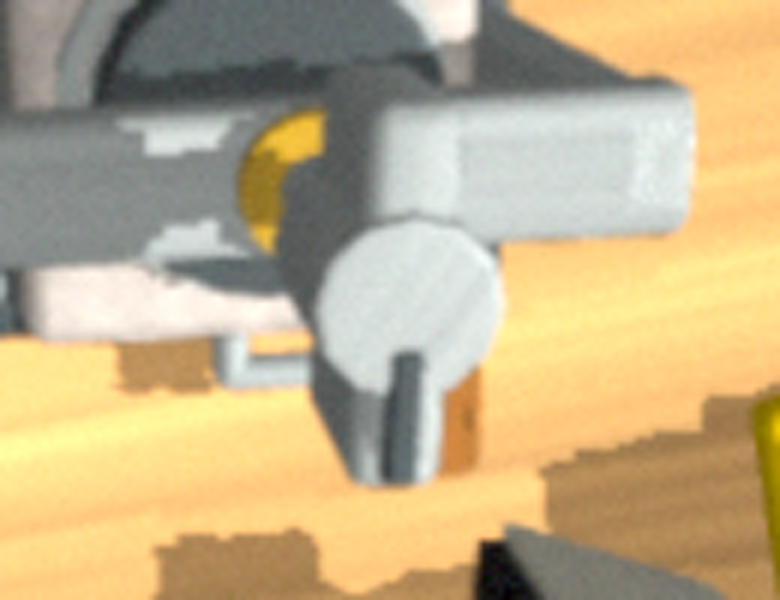

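```bash
python3 - <<'E'
from h import *
m=viewer.camera_model("wrist");P=np.load("w3.npz")["P"]
px=lambda x,y,z:onz(m,P,262+x/6,137+y/6,z)
c=px(409,310,.222);t=px(400,480,.224);i=px(409,355,.224)
print(c,t,np.degrees(np.arctan2(*(t-c)[1::-1])),np.degrees(np.arctan2(*(t-i)[1::-1])))
E
```

```text
[ 0.48585454 -0.05648506  0.222     ] [ 0.50701744 -0.06099742  0.224     ] -12.036379058619021 -11.774088647575493
```

```bash
python3 -c "
from h import *
print(robot.hand_in(),robot.observe()['time'])"
```

```text
the job is handed in; nothing more can be done
the job is handed in; nothing more can be done
```

I set the white grinder's thumbscrew and handed the job in after about 12 s of the 72 s allowed.

- **Tightening:** I turned the screw about 82° clockwise until it met the stop. The twist read about 0.30 N m there, roughly 0.24 above free turning, or about 12 N on the stop. A further 0.4° step raised the twist no further, where about 0.06 N m was expected. That is either sensor noise or the bar shifting slightly between the pads.
- **Backing off:** I turned it back about 90°, released it and moved the hand clear.
- **Final check:** the wrist picture puts the rib at −12.0°, and the tool's own angle at release was −11.9°. That makes the back-off 89 to 91° from the stop; the spread comes from not knowing exactly where the stop first touched.
- **Other things on the counter:** the wrist force readings I took stayed below about 2 N. I did not take a final overall picture to confirm that the jar, bell, tray and tiers are where they were.

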